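Load the leak-test jig and press its cover home

TASK

Take the solid round steel blank (a flat disc), set it flat into the round nest of the jig and let go of it. Then bring the loose cover plate over the jig so that the hidden hole under its round boss drops onto the locating pin, with the plate over the blank, and press the cover fully home against the spring. Finish while still holding the cover pressed fully down (do not let go), and leave the other things where they are.

Things in the scene. Friction and masses are not known exactly. Their poses are not given: they have to be found in the camera images.
- jig: leak-test jig, fixed to the worktop: aluminium base plate 96 (x) x 160 (y) x 10 mm high, 4 mm high screw heads at the corners. Origin under the base plate's centre, z up. Towards its -y end a round nest, towards its +y end an upright locating pin. Turned up to 0.35 rad about the vertical
- nest (a point): centre of the round nest at rim height, 22 mm above the worktop; in the jig frame (0, -32, 22) mm. Two steel arc walls, inner radius 29.5, outer 41.5, from 10 to 22 mm above the worktop; two gaps about 36 mm wide face jig +x and -x: fingers holding the blank go in there (free down to the base plate)
- pin (a point): axis of the locating pin at the top of its steel shoulder, 22 mm above the worktop, level with the nest's rim (shoulder 44 (x) x 32 (y) mm); in the jig frame (0, 48, 22) mm. Pin 12 mm in diameter, 12 mm tall above the shoulder (tip 34 mm above the worktop), its top 3 mm tapered to 8 mm
- pad (a joint): downward travel (m) of the sprung 40 mm round pad in the nest. 0: free, its top 6 mm below the rim, pushing up with 5 N; a blank lying on it stands 5 mm proud of the rim. 0.005: blank flush with the rim, 9 N. Stop at 0.006. The cover's weight alone does not press it down
- cover: loose cover: flat aluminium plate 60 (x) x 140 (y) x 18 mm thick, about 250 g, right way up. Origin at the centre of its underside, z up. On top in the centre a black grip block 40 (x) x 20 (y) mm, 18 to 50 mm above the underside, to be gripped across its 20 mm (fingers closing along cover y). On the jig its x, y axes lie along the jig's, same way round. Underside flat but for one blind hole
- cover_hole (a point): mouth of the blind hole in the cover's underside, in the cover frame (0, 48, 0) mm; hole 14 mm wide (1 mm play all round on the pin), 14.5 mm deep, mouth chamfered 2 mm. It cannot be seen from above, but a low round boss (20 mm diameter, 4 mm high) on the top of the plate marks its place
- cover_press (a point): point of the cover's underside that comes down on the middle of the blank, in the cover frame (0, -32, 0) mm
- cover_grip (a point): middle of the cover's grip block, in the cover frame (0, 0, 42) mm, 8 mm below the block's top
- blank: loose turned steel blank: a flat round solid disc without a hole, 55 mm in diameter, 11 mm thick, 150 g, with an upright rim. Origin at the centre of its underside, z up. Grasp it across the rim, any yaw
- ring: an open centring ring, 56 mm across, 9 mm high, NOT the blank; bystander
- clamp: an open hinged pipe clamp, 68 x 92 x 15 mm; bystander
- tee: a small brass tee fitting, 32 x 54 x 19 mm; bystander
- plier: a pair of pliers, 61 x 175 x 14 mm; bystander

How it is judged:
On the way, in this order (a step that is already met when the one before it is completed fails the run):
1. the blank lies flat in the nest, let go (horizontal distance between blank and nest below 0.004 m and angle between blank's own z axis and vertical below 0.1 rad and z of blank in the frame of nest below -0.003 m and contact force between the fingers and blank below 0.1 N), for 0.2 s.
2. the cover has dropped onto the pin (horizontal distance between cover_hole and pin below 0.003 m and horizontal distance between cover_press and nest below 0.008 m and angle between cover's own z axis and vertical below 0.15 rad and z of cover_hole in the frame of pin below 0.009 m), for 0.05 s.
At the end, for the whole second after the job is handed in: Blank flat in the nest (4 mm of centre, underside 3 mm or more below the rim); cover hole on the pin (3 mm), other end over the blank (8 mm), plate level (0.04 rad), within 2 mm of the shoulder; pad pressed 3.5 mm or more; cover still; fingers bear on it with over 2 N (horizontal distance between blank and nest below 0.004 m and angle between blank's own z axis and vertical below 0.1 rad and z of blank in the frame of nest below -0.003 m and horizontal distance between cover_hole and pin below 0.003 m and horizontal distance between cover_press and nest below 0.008 m and angle between cover's own z axis and vertical below 0.04 rad and z of cover_hole in the frame of pin below 0.002 m and value of joint pad above 0.0035 m and contact force between the fingers and cover above 2 N and linear speed of cover below 0.02 m/s); the arm keeps its last pose, push and grip.
It fails at once if a bystander (centring ring, clamp, brass tee, pliers) is moved more than 30 mm (distance of any of ring, clamp, tee, plier from where it was at the start of the episode above 0.03 m).
It fails at once if the cover is tipped over (angle between cover's own z axis and vertical above 0.7 rad).
It also fails if it takes over 51 s, if anything falls off the work surface, if the arm or the gripper's body presses on something with over 40 N, if the wrist force passes 120 N, or if a joint passes its speed limit or range.

ROBOT

A 6-joint arm with a two-finger parallel gripper is mounted at the origin on a cart in front of the work surface, level with it; the furniture and walls round the work are solid. World frame = base frame: x ahead of the robot, y to its left, z up, the work surface at z = 0. Lengths are in m, angles in rad, forces in N, time in s.
With the tool pointing down it reaches from about 0.35 to 0.775 m from the base axis. Payload 7.3 kg.
Tool frame: the origin (TCP) lies at the centre of the arm's flange, where the gripper is bolted on; the fingertips stand 178 mm ahead of it and the grasp point (between the pads) lies 159 mm ahead of it (tip_extent is the distance from the TCP to the fingertips, in m); z points along the fingers, y is the line along which they close (so a half turn about z gives the same grasp; the last joint's range is limited). The gripper opens to 92 mm and grips with 3 to 60 N. Pads are 19 mm wide; open, the fingers measure 130 mm over their backs; the gripper's body (75 mm by 190 mm) begins 47 mm behind the grasp point.
Start: joints at [-1.32, 0.342, 1.524, -0, 1.275, -0.146], TCP at [0.203, -0.484, 0.405] pointing down, gripper open.
Joint ranges: [-2.53, 2.53], [-0.77, 2.02], [0.04, 2.7], [-1, 4.14], [0.28, 2.66], [-3.11, 3.11]. Speed limits (rad/s): [2.57, 2.57, 3.14, 3.14, 3.14, 3.14].

INTERFACE

Orientations are given as [roll, pitch, yaw] about the fixed x, y, z axes, in that order (R = Rz(yaw) Ry(pitch) Rx(roll)).
In Python, from cell import * gives the robot as it stands.
- The arm moves only by the tool arm_command, never from a script. Its arguments are lists of equal length, an entry for each row: "xyz": the shift along the world's x, y, z in mm, a list of three; "spin": the turn about the world's z in degrees. In form: {"xyz": [[tx, ty, tz], ...], "spin": [spin, ...]}. A call has 1 to 20 rows; each row shifts and turns the commanded pose from where the row before left it; what a row does not reach is not made up. A row lasts 1/10 s, in which the tool goes at most 50 mm and 8.59 degrees, less where a joint would pass 70% of its speed; a pose out of reach is approached as far as the arm can. A call with a gripper value outside its range is refused whole. "jaw" is the opening, from -1 (shut) to 1 (fully open), set as the call begins (left out, the last holds). The fingers move at their own pace and stop on an object; "squeeze" is the grip in N (left out, the last holds). Time passes only in rows, so rows that do not move let the fingers close. It gives the time, the measured TCP pose, the force, the opening and the grip force at its end, in the units of the state.
- observe(): the state, without advancing time (a new reading comes with each control period).
- read_camera(name): name is "side" or "top"; returns a dict with "img" (480x640x3 uint8, red, green, blue), "depth" (480x640 float32, m along the optical axis (not along the pixel's ray), 0 where there is no reading), "fx", "fy", "cx", "cy" (pixels), "dist_coeffs" ([k1, k2, p1, p2, k3] as OpenCV has them; the pictures are not rectified), "world_from_camera" (4x4, takes a point from camera to world coordinates). Camera axes: x right, y up, looking along -z (the intrinsics and any distortion apply to the point x, -y, -z); pixel columns grow to the right and rows downward; lengths in m; the calibration is good to about 2 mm. A picture is of the moment at which its call begins.
- hand_in(): hands the job in; it is judged then, once.
The state is a dict: "time": time; "qpos": joint angles; "qvel": joint speeds; "joint_efforts": joint torques, N m; "tool_pos": TCP position; "tool_rot": TCP orientation; "contact_force": force on the tool from outside, world axes, zero at the start; "torque": the same for the moment, N m; "opening": finger opening in m; "grip_force": force on a finger pad.
Only numpy, scipy, OpenCV 4.12 (cv2) and the standard library are available. Lean on these libraries where they do the work, as an engineer would, in place of code of your own. Each camera call takes 0.05 s, during which the arm holds its last target. There are 200 camera calls.

## Working session

There is one attempt and no reset: what is moved stays moved. The work goes in short steps, Python scripts to look and compute and a tool call to move; the robot and the scene stay as the last step left them, time stands still between calls to the robot, and variables do not carry over. Pictures are saved under pics/ and viewed, at most 10 in all, crops included, and the job is handed in when it is done.

Besides the shell and the picture viewer there is one more tool, called after "Request:" as name(argument=value, ...) on one line, values as JSON. arm_command: Moves the arm, as the interface text tells. Its arguments: {"type":"object","properties":{"xyz":{"type":"array","items":{"type":"array","items":{"type":"number"}}},"spin":{"type":"array","items":{"type":"number"}},"jaw":{"type":"number"},"squeeze":{"type":"number"}},"required":["xyz","spin"]}

```bash
mkdir -p pics && ls && cat > h.py <<'E'
from cell import *
import numpy as np, cv2
def snap(n):
    c=read_camera(n); np.save(f'/tmp/{n}.npy',c,allow_pickle=True); return c
def load(n): return np.load(f'/tmp/{n}.npy',allow_pickle=True).item()
def ray(c,px):
    K=np.array([[c['fx'],0,c['cx']],[0,c['fy'],c['cy']],[0,0,1]])
    p=cv2.undistortPoints(np.array(px,float).reshape(-1,1,2),K,np.array(c['dist_coeffs'],float)).reshape(-1,2)
    d=np.c_[p[:,0],-p[:,1],-np.ones(len(p))]
    T=np.array(c['world_from_camera']); return T[:3,3],d@T[:3,:3].T
def onplane(c,px,z):
    o,d=ray(c,px); return o+d*((z-o[2])/d[:,2])[:,None]
def cloud(c):
    v,u=np.mgrid[0:480,0:640]; o,d=ray(c,np.c_[u.ravel(),v.ravel()])
    P=o+d*c['depth'].reshape(-1,1); P[c['depth'].ravel()==0]=np.nan
    return P.reshape(480,640,3)
E
python3 - <<'E'
from h import *
for n in('top','side'):
    c=snap(n); cv2.imwrite(f'pics/{n}0.png',c['img'][:,:,::-1]); print(n,c['fx'],c['dist_coeffs'],np.round(c['world_from_camera'],3).tolist())
s=observe(); print({k:np.round(v,3).tolist() for k,v in s.items()})
E
```

```text
pics
top 595.6062330102037 [0.06910081 0.         0.         0.         0.        ] [[-0.02, 0.989, -0.146, 0.303], [-1.0, -0.024, -0.02, -0.051], [-0.024, 0.146, 0.989, 1.683], [0.0, 0.0, 0.0, 1.0]]
side 563.4330345231305 [-0.02090157  0.          0.          0.          0.        ] [[-0.377, 0.5, -0.78, -0.897], [-0.926, -0.199, 0.32, 0.578], [0.005, 0.843, 0.538, 1.065], [0.0, 0.0, 0.0, 1.0]]
{'time': 0.1, 'qpos': [-1.32, 0.343, 1.525, -0.0, 1.275, -0.146], 'qvel': [-0.003, -0.002, -0.003, -0.0, -0.0, 0.001], 'joint_efforts': [0.001, -43.2, -24.469, 0.072, 0.053, -0.0], 'tool_pos': [0.203, -0.484, 0.404], 'tool_rot': [-3.14, -0.0, 0.397], 'contact_force': [0.67, 0.201, -0.501], 'torque': [-0.026, 0.008, -0.013], 'grip_force': 0.0, 'opening': 0.092}
```

View pics/top0.png

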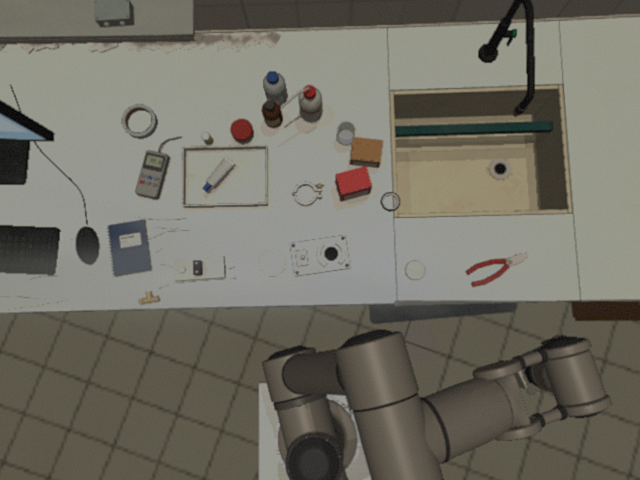

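View pics/side0.png

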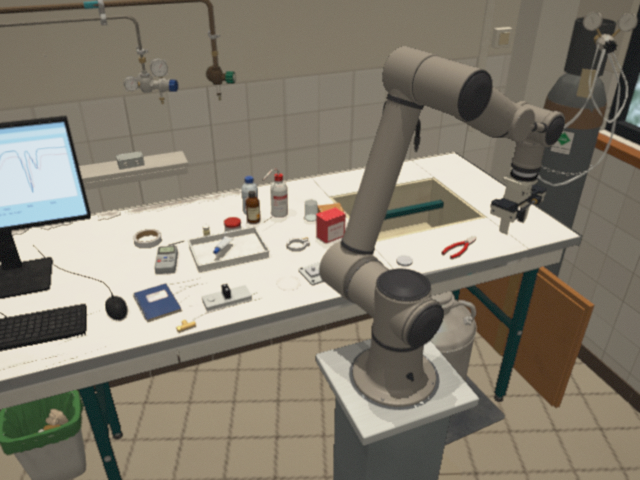

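The top view shows the cover at about (200,268), the jig at (320,255) with its nest at (331,254), a disc at (415,270) which is probably the blank, a ring at (390,201) and pliers at (495,268). The side view shows the same layout. I'll enlarge the parts that matter.

```bash
python3 - <<'E'
from h import *
c=load('top'); im=c['img'][:,:,::-1]
a=cv2.resize(im[235:300,130:262],None,fx=6,fy=6,interpolation=cv2.INTER_CUBIC)
b=cv2.resize(im[225:290,285:440],None,fx=5.1,fy=3.2*5.1/3.2,interpolation=cv2.INTER_CUBIC)
b=b[:, :792]; a=a[:280]; b=b[:310]
cv2.imwrite('pics/crop1.png',np.vstack([im_ if im_.shape[1]==792 else cv2.copyMakeBorder(im_,0,0,0,792-im_.shape[1],0) for im_ in(a,b)]))
P=cloud(c)
for n,(u,v) in dict(cover=(210,270),grip=(197,268),disc=(415,270),ring=(390,201),nest=(331,254),pin=(304,258),stain=(272,262),table=(430,240)).items(): print(n,np.round(P[v,u],4),np.round(np.nanmedian(P[v-2:v+3,u-2:u+3],(0,1)),4))
E
```

```text
cover [0.4592 0.2912 0.0137] [0.459  0.2903 0.0185]
grip [0.4617 0.3185 0.055 ] [0.4621 0.3195 0.051 ]
disc [ 0.446  -0.2835  0.0164] [ 0.4462 -0.2838  0.0134]
ring [ 0.6476 -0.2234 -0.0014] [ 0.6468 -0.2229  0.0013]
nest [ 0.4967 -0.0504  0.0118] [ 0.4962 -0.0504  0.0172]
pin [0.4853 0.0252 0.0291] [0.4853 0.0252 0.0278]
stain [4.791e-01 1.177e-01 2.000e-04] [0.4788 0.1173 0.0022]
table [ 0.5314 -0.3315  0.0019] [ 0.5314 -0.3315  0.0018]
```

View pics/crop1.png

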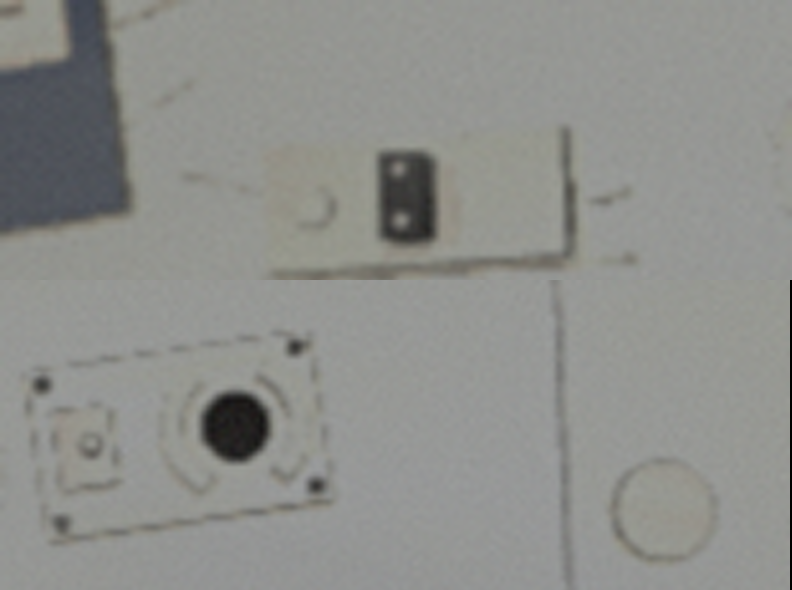

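The crop shows the boss at crop (317,207), left of the grip, so the cover's +y points to world +y. On the jig, the pin is on the left at (91,445) and the black pad on the right at (236,426), with four screw heads visible. The blank is the solid disc at (664,510). Next I'll measure at sub-pixel level.

```bash
python3 - <<'E'
from h import *
c=load('top'); g=cv2.cvtColor(c['img'],cv2.COLOR_RGB2GRAY)
def cen(u0,v0,u1,v1,th,dark=True):
    r=g[v0:v1,u0:u1].astype(float); w=np.clip(th-r,0,None) if dark else np.clip(r-th,0,None)
    v,u=np.mgrid[v0:v1,u0:u1]; return [(w*u).sum()/w.sum(),(w*v).sum()/w.sum()]
def pc(x,y): return 285+x/5.1-.5+.1,225+(y-280)/5.1-.4
W=lambda p,z: onplane(c,[p],z)[0]
S=[]
for x,y in((41,384),(295,347),(316,485),(61,524)):
    u,v=map(round,pc(x,y)); S.append(W(cen(u-2,v-2,u+3,v+3,np.median(g[v-4:v+5,u-4:u+5])-12),.014))
S=np.array(S); print('screws',S.round(4).tolist(),'sides',[round(np.linalg.norm(S[i]-S[(i+1)%4]),4) for i in range(4)],'mean',S.mean(0))
d=(S[0]-S[1])+(S[3]-S[2]); yaw=np.arctan2(d[1],d[0])-np.pi/2; 
u,v=map(round,pc(236,426)); pad=W(cen(u-10,v-10,u+11,v+11,70),.016); pin=W(pc(91,445),.034)
d=pin-pad; print('pad',pad,'pin',pin,'dist',np.linalg.norm(d[:2]),'yaw screws',yaw,'pad-pin',np.arctan2(d[1],d[0])-np.pi/2)
R=lambda a:np.array([[np.cos(a),-np.sin(a)],[np.sin(a),np.cos(a)]])
print('nest from screws',S.mean(0)[:2]+R(yaw)@[0,-.032],'pin',S.mean(0)[:2]+R(yaw)@[0,.048])
# disc: dark outline, ellipse fit on radial minima
u0,v0=415,270.2
for it in range(3):
    pts=[]
    G=cv2.GaussianBlur(g,(0,0),.7).astype(np.float32)
    for t in np.arange(0,2*np.pi,.1):
        r=np.arange(7,14,.1); m=cv2.remap(G,(u0+r*np.cos(t)).astype(np.float32)[None],(v0+r*np.sin(t)).astype(np.float32)[None],1)[0]; k=m.argmin(); pts.append((u0+r[k]*np.cos(t),v0+r[k]*np.sin(t)))
    e=cv2.fitEllipse(np.array(pts,np.float32)); u0,v0=e[0]
print('disc ellipse',e,'world z11',W(e[0],.011),'z5',W(e[0],.0055),'dia',np.linalg.norm(W((u0-e[1][0]/2,v0),.011)-W((u0+e[1][0]/2,v0),.011)))
# cover
gm=((g[235:300,130:262]<75)).astype(np.uint8); n,l,st,ce=cv2.connectedComponentsWithStats(gm)
for i in range(1,n):
    if st[i,4]>30: print('dark',st[i],ce[i]+[130,235])
pa=lambda x,y:(130+(x+.5)/6-.5,235+(y+.5)/6-.5)
s1,s2=W(pa(399,168),.05),W(pa(401,219),.05); bo=W(pa(317,207),.022)
print('gripscrews',s1,s2,'boss',bo,'boss dist',np.linalg.norm((bo-(s1+s2)/2)[:2]))
for a,b,z in(((270,272),(570,260),0.009),((566,130),(571,256),.009)): A,B=W(pa(*a),z),W(pa(*b),z); print('edge',A,B,np.linalg.norm(A-B),np.arctan2(B[1]-A[1],B[0]-A[0])*57.3)
E
```

```text
screws [[0.5244, 0.0573, 0.014], [0.5422, -0.0839, 0.014], [0.4646, -0.0935, 0.014], [0.4468, 0.0474, 0.014]] sides [np.float64(0.1422), np.float64(0.0782), np.float64(0.142), np.float64(0.0782)] mean [ 0.49449877 -0.01818378  0.014     ]
pad [ 0.49882206 -0.04996641  0.016     ] pin [0.48774402 0.02928473 0.034     ] dist 0.08002165789580251 yaw screws 0.12576163017904873 pad-pin 0.13888411458908867
nest from screws [ 0.49851254 -0.04993105] pin [0.48847811 0.02943714]
disc ellipse ((414.6867980957031, 269.754638671875), (19.128009796142578, 19.74541473388672), 123.6827621459961) world z11 [ 0.4471463  -0.28345579  0.011     ] z5 [ 0.44762002 -0.28421892  0.0055    ] dia 0.05316118003792508
dark [64 26  8 14 91] [197.78021978 267.69230769]
gripscrews [0.47728578 0.32232164 0.05      ] [0.45375881 0.32114406 0.05      ] boss [0.46290852 0.36677135 0.022     ] boss dist 0.04511427763716044
edge [0.43411683 0.39159824 0.009     ] [0.43634223 0.25092706 0.009     ] 0.14068877891928408 -89.10022644291412
edge [0.49778858 0.25304831 0.009     ] [0.4382098  0.25046501 0.009     ] 0.059634753898350504 -177.53032041238097
```

Everything agrees: the screw pitch is 142 x 78 mm, pad to pin is 80.0 mm, and the disc and cover match their given sizes. The jig's yaw is about 7.3°, and the blank is at (0.447,-0.284). I'm moving to the blank.

Request:
arm_command(xyz=[[30.5,25,0],[30.5,25,0],[30.5,25,0],[30.5,25,0],[30.5,25,0],[30.5,25,0],[30.5,25,0],[30.5,25,0],[0,0,-40],[0,0,-40],[0,0,-40],[0,0,-40],[0,0,-40],[0,0,0]], spin=[0,0,0,0,0,0,0,0,0,0,0,0,0,0], jaw=1)

```text
time: 1.5
tool_pos: [0.4453, -0.2829, 0.1999]
tool_rot: [-3.132, 0.005, 0.397]
contact_force: [-0.2, 1.4, -0.2]
opening: 0.0918
grip_force: 0.0
```

Request:
arm_command(xyz=[[2,-1,-10],[0,0,-9],[0,0,0],[0,0,0]], spin=[0,0,0,0])

```text
time: 1.9
tool_pos: [0.4492, -0.2854, 0.1868]
tool_rot: [3.14, -0.001, 0.397]
contact_force: [0.7, 0.1, 0.2]
opening: 0.0922
grip_force: 0.0
```

Request:
arm_command(xyz=[[0,0,0],[0,0,0],[0,0,0],[0,0,0],[0,0,0],[0,0,0],[0,0,0],[0,0,0]], spin=[0,0,0,0,0,0,0,0], jaw=-1, squeeze=8)

```text
time: 2.7
tool_pos: [0.4488, -0.2851, 0.1857]
tool_rot: [-3.141, 0.0, 0.397]
contact_force: [-1.5, 2.2, 2.3]
opening: 0.0532
grip_force: 8.0
```

Request:
arm_command(xyz=[[0,0,0],[0,0,0],[0,0,0],[0,0,0],[0,0,0],[0,0,0],[0,0,0],[0,0,0],[0,0,0],[0,0,0],[0,0,0],[0,0,0],[0,0,0],[0,0,-4],[0,0,0],[0,0,0]], spin=[0,0,0,0,8.3,8.3,8.3,8.3,8.3,8.3,8.3,8.3,8.1,0,0,0], jaw=1)

```text
time: 4.3
tool_pos: [0.4489, -0.2852, 0.1815]
tool_rot: [-3.141, -0.0, 1.694]
contact_force: [-0.8, -0.5, 0.2]
opening: 0.0918
grip_force: 0.0
```

Request:
arm_command(xyz=[[0,0,0],[0,0,0],[0,0,0],[0,0,0],[0,0,0],[0,0,0],[0,0,0],[0,0,0],[0,0,0],[0,0,0]], spin=[0,0,0,0,0,0,0,0,0,0], jaw=-1, squeeze=25)

```text
time: 5.3
tool_pos: [0.4489, -0.2852, 0.1818]
tool_rot: [3.141, 0.0, 1.697]
contact_force: [0.7, -0.7, 0.8]
opening: 0.0529
grip_force: 25.0
```

```bash
python3 - <<'E'
from h import *
s=observe(); print({k:np.round(v,4).tolist() for k,v in s.items()})
c=snap('top'); im=c['img'][220:320,340:480,::-1]
cv2.imwrite('pics/grasp.png',cv2.resize(im,None,fx=4,fy=4,interpolation=cv2.INTER_CUBIC))
E
```

```text
{'time': 5.3, 'qpos': [-0.7101, 0.6352, 1.7523, 0.0001, 0.7539, -0.8365], 'qvel': [0.0004, -0.001, -0.0, 0.0004, 0.0004, -0.0007], 'joint_efforts': [-0.1133, -48.5414, -15.6011, -0.0368, 0.1146, -0.0052], 'tool_pos': [0.4489, -0.2852, 0.1818], 'tool_rot': [3.1414, 0.0001, 1.697], 'contact_force': [0.7457, -0.7466, 0.7844], 'torque': [0.0497, -0.1332, 0.0689], 'grip_force': 25.0002, 'opening': 0.0529}
```

The arm's own reading puts the blank at (0.4489,-0.2852), so the camera is about 1 to 1.5 mm off. I'll apply that correction to the nest position.

Request:
arm_command(xyz=[[0,0,20],[0,0,35],[7.3,33.5,0],[7.3,33.5,0],[7.3,33.5,0],[7.3,33.5,0],[7.3,33.5,0],[7.3,33.5,0],[7.3,33,0],[0,0,0],[0,0,0],[0,0,0]], spin=[0,0,0,0,0,0,0,0,0,0,0,0])

```text
time: 6.55
tool_pos: [0.4999, -0.0519, 0.2366]
tool_rot: [-3.141, 0.0, 1.697]
contact_force: [-0.2, 0.0, -1.5]
opening: 0.0537
grip_force: 25.0
```

```bash
python3 - <<'E'
from h import *
s=observe(); print({k:np.round(v,4).tolist() for k,v in s.items() if k in('time','tool_pos','tool_rot','contact_force')})
for n,(a,b,d,e) in dict(top=(210,300,270,370),side=(220,300,260,370)).items():
    c=snap(n); im=c['img'][a:b,d:e,::-1]
    cv2.imwrite(f'/tmp/{n}.png',cv2.resize(im,(550,290),interpolation=cv2.INTER_CUBIC))
cv2.imwrite('pics/over.png',np.vstack([cv2.imread('/tmp/top.png'),cv2.imread('/tmp/side.png')]))
E
```

```text
{'time': 6.55, 'tool_pos': [0.4999, -0.0519, 0.2366], 'tool_rot': [-3.1413, 0.0002, 1.6966], 'contact_force': [-0.2185, 0.0328, -1.4653]}
```

View pics/over.png

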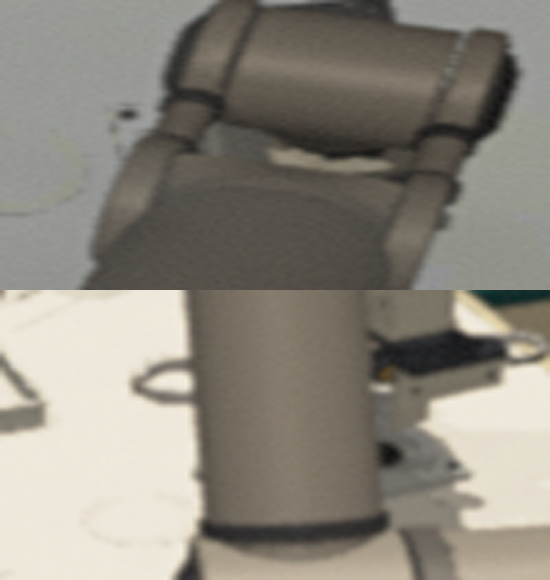

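Both views of the nest are blocked by the arm. The gripper's outline and the 1.5 N load show the blank is held. I'll lower it slowly and watch the force.

Request:
arm_command(xyz=[[0,0.5,-15],[0,0,-14],[0,0,0],[0,0,-2.5],[0,0,-2.5],[0,0,0]], spin=[0,0,0,0,0,0])

```text
time: 7.25
tool_pos: [0.5001, -0.0509, 0.203]
tool_rot: [3.141, 0.0, 1.697]
contact_force: [0.2, 0.3, -2.0]
opening: 0.0537
grip_force: 25.0
```

Request:
arm_command(xyz=[[0,0,-2],[0,0,-2],[0,0,0],[0,0,0]], spin=[0,0,0,0])

```text
time: 7.65
tool_pos: [0.5, -0.0507, 0.1987]
tool_rot: [3.142, -0.0, 1.697]
contact_force: [-0.5, -0.3, -2.4]
opening: 0.0534
grip_force: 25.0
```

No contact with the rim, so the blank is in the nest. I'll lower it the last millimetre, open and retract.

Request:
arm_command(xyz=[[0,0,-1],[0,0,0],[0,0,0]], spin=[0,0,0])

```text
time: 7.95
tool_pos: [0.5001, -0.0507, 0.1978]
tool_rot: [3.141, 0.0, 1.697]
contact_force: [-1.1, 0.1, 0.0]
opening: 0.0531
grip_force: 25.0
```

Request:
arm_command(xyz=[[0,0,0],[0,0,0],[0,0,0],[0,0,0],[0,0,0],[0,0,20],[0,0,40],[0,0,40],[-10,40,20],[-10,40,0],[-10,40,0],[0,40,0],[0,40,0],[0,40,0],[0,40,0],[0,40,0],[0,40,0],[0,0,0]], spin=[0,0,0,0,0,0,0,0,0,-8.4,-8.4,-8.4,-8.4,-8.4,-8.4,-8.4,-8.4,-8.4], jaw=1)

```text
time: 9.75
tool_pos: [0.4704, 0.3051, 0.3176]
tool_rot: [-3.14, -0.001, 0.406]
contact_force: [-0.1, -0.3, 0.3]
opening: 0.0917
grip_force: 0.0
```

```bash
python3 - <<'E'
from h import *
s=observe(); print({k:np.round(v,4).tolist() for k,v in s.items() if k in('time','tool_pos','tool_rot','contact_force')})
c=snap('top'); im=c['img'][225:290,285:385,::-1]
cv2.imwrite('pics/nest.png',cv2.resize(im,None,fx=6,fy=6,interpolation=cv2.INTER_CUBIC))
E
```

```text
{'time': 9.75, 'tool_pos': [0.4704, 0.3051, 0.3176], 'tool_rot': [-3.1404, -0.0013, 0.4058], 'contact_force': [-0.0604, -0.2594, 0.3111]}
```

View pics/nest.png

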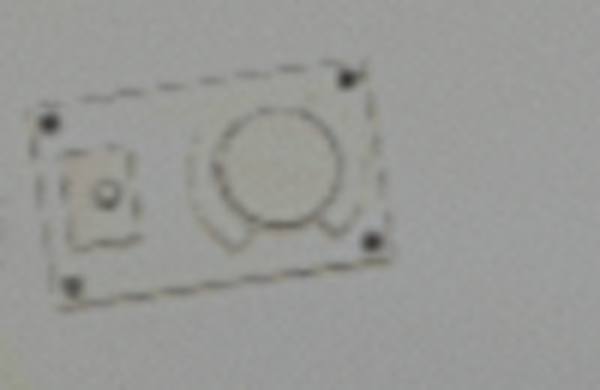

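The blank sits concentric in the nest, with its disc at crop (278,167), and the jig is unchanged. Next I'll align over the cover grip.

Request:
arm_command(xyz=[[-3,6,-30],[0,6,-30],[0,0,0],[0,0,0],[0,0,0],[0,0,0]], spin=[-8,-8,-4,0,0,0])

```text
time: 10.4
tool_pos: [0.4684, 0.3128, 0.2585]
tool_rot: [-3.141, -0.001, 0.06]
contact_force: [-0.0, 0.4, -0.6]
opening: 0.0916
grip_force: 0.0
```

Request:
arm_command(xyz=[[-1.5,8,0],[0,0,-27],[0,0,-30],[0,0,0],[0,0,0],[0,0,0]], spin=[-1.2,0,0,0,0,0])

```text
time: 11.0
tool_pos: [0.4667, 0.321, 0.2012]
tool_rot: [-3.141, -0.001, 0.038]
contact_force: [-0.8, -0.3, 0.6]
opening: 0.0918
grip_force: 0.0
```

Request:
arm_command(xyz=[[0,0,0],[0,0,0],[0,0,0],[0,0,0],[0,0,0],[0,0,0],[0,0,0],[0,0,0],[0,0,0],[0,0,0],[0,0,0],[0,0,0]], spin=[0,0,0,0,0,0,0,0,0,0,0,0], jaw=-1, squeeze=50)

```text
time: 12.2
tool_pos: [0.4666, 0.3211, 0.2008]
tool_rot: [-3.142, -0.0, 0.038]
contact_force: [0.2, 1.8, -0.7]
opening: 0.0198
grip_force: 50.0
```

Request:
arm_command(xyz=[[0,0,15],[0,0,25],[0,0,30],[2.9,-34,0],[2.9,-34,0],[2.9,-34,0],[2.9,-34,0],[2.9,-34,0],[2.9,-34,0],[2.9,-34,0],[3,-34,0],[3,-34,0],[3,-34,0],[0,0,0],[0,0,0],[0,0,0]], spin=[0,0,0,0.5,0.5,0.5,0.5,0.5,0.5,0.5,0.5,0.5,0.6,0,0,0])

```text
time: 13.8
tool_pos: [0.4956, -0.0182, 0.2705]
tool_rot: [-3.141, 0.001, 0.127]
contact_force: [0.2, -0.0, -2.1]
opening: 0.0197
grip_force: 50.0
```

```bash
python3 - <<'E'
from h import *
s=observe(); print({k:np.round(v,4).tolist() for k,v in s.items() if k in('time','tool_pos','tool_rot','contact_force','torque')})
for n,(a,b,d,e) in dict(top=(210,300,260,370),side=(220,300,260,370)).items():
    c=snap(n); im=c['img'][a:b,d:e,::-1]
    cv2.imwrite(f'/tmp/{n}.png',cv2.resize(im,(550,290),interpolation=cv2.INTER_CUBIC))
cv2.imwrite('pics/over2.png',np.vstack([cv2.imread('/tmp/top.png'),cv2.imread('/tmp/side.png')]))
E
```

```text
{'time': 13.8, 'tool_pos': [0.4956, -0.0182, 0.2705], 'tool_rot': [-3.1411, 0.0009, 0.127], 'contact_force': [0.1602, -0.0018, -2.1163], 'torque': [0.0011, 0.0332, -0.0052]}
```

View pics/over2.png

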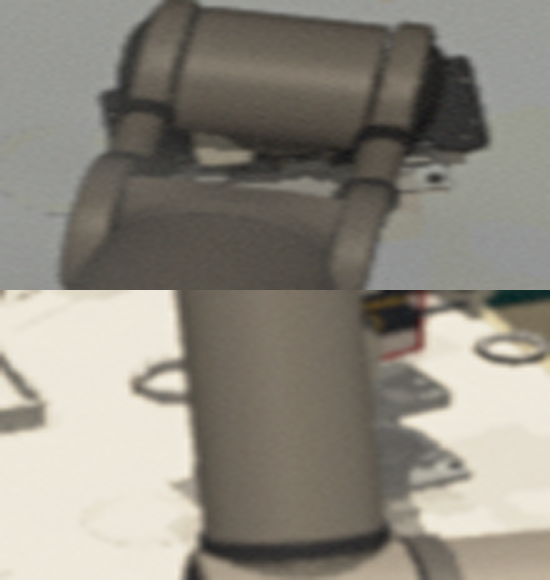

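The picture shows the cover level over the jig, about 70 mm up, and the 2.1 N load shows it is held. I'll descend onto the pin.

Request:
arm_command(xyz=[[0.2,-0.7,-16],[0,0,-16],[0,0,0],[0,0,0]], spin=[0,0,0,0])

```text
time: 14.3
tool_pos: [0.4961, -0.019, 0.2389]
tool_rot: [-3.141, 0.001, 0.128]
contact_force: [0.1, 0.1, -2.0]
opening: 0.0197
grip_force: 50.0
```

Request:
arm_command(xyz=[[0,0,-2],[0,0,-2],[0,0,0],[0,0,0]], spin=[0,0,0,0])

```text
time: 14.7
tool_pos: [0.4961, -0.0196, 0.235]
tool_rot: [3.141, -0.0, 0.127]
contact_force: [0.4, 0.3, -2.5]
opening: 0.02
grip_force: 50.0
```

Request:
arm_command(xyz=[[0,0,-1.5],[0,0,-1.5],[0,0,0],[0,0,0]], spin=[0,0,0,0])

```text
time: 15.1
tool_pos: [0.4962, -0.0194, 0.2319]
tool_rot: [-3.141, -0.001, 0.126]
contact_force: [1.1, 3.9, 1.0]
opening: 0.0196
grip_force: 50.0
```

The chamfer is touching and pushing towards +y (3.9 N), so I'll shift by 1 mm and go on.

Request:
arm_command(xyz=[[0.2,1,0],[0,0,0],[0,0,-1.5],[0,0,0],[0,0,0]], spin=[0,0,0,0,0])

```text
time: 15.6
tool_pos: [0.4963, -0.0185, 0.23]
tool_rot: [-3.141, 0.0, 0.126]
contact_force: [1.0, 2.5, -2.8]
opening: 0.0195
grip_force: 50.0
```

Request:
arm_command(xyz=[[0,0,-1.5],[0,0,0],[0,0,0]], spin=[0,0,0])

```text
time: 15.9
tool_pos: [0.4963, -0.0184, 0.2286]
tool_rot: [-3.141, 0.0, 0.127]
contact_force: [1.7, 4.7, -2.2]
opening: 0.0198
grip_force: 50.0
```

Request:
arm_command(xyz=[[0.3,0.8,0],[0,0,0],[0,0,-1],[0,0,0],[0,0,0]], spin=[0,0,0,0,0])

```text
time: 16.4
tool_pos: [0.4965, -0.018, 0.2277]
tool_rot: [3.141, 0.0, 0.127]
contact_force: [0.1, 0.3, -2.0]
opening: 0.0196
grip_force: 50.0
```

Request:
arm_command(xyz=[[0,0,-2],[0,0,0],[0,0,0]], spin=[0,0,0])

```text
time: 16.7
tool_pos: [0.4966, -0.0179, 0.2259]
tool_rot: [3.141, -0.0, 0.127]
contact_force: [-0.4, -0.7, 2.2]
opening: 0.0197
grip_force: 50.0
```

No side force remains, and the spring is starting to push back. Pressing home now.

Request:
arm_command(xyz=[[0,0,-1.5],[0,0,-1],[0,0,0],[0,0,0]], spin=[0,0,0,0])

```text
time: 17.1
tool_pos: [0.4966, -0.0179, 0.2233]
tool_rot: [3.141, 0.0, 0.127]
contact_force: [-1.4, -1.9, 3.6]
opening: 0.0199
grip_force: 50.0
```

Request:
arm_command(xyz=[[0,0,-1],[0,0,0],[0,0,0],[0,0,0]], spin=[0,0,0,0], squeeze=60)

```text
time: 17.5
tool_pos: [0.4966, -0.0179, 0.2228]
tool_rot: [3.141, -0.0, 0.127]
contact_force: [-4.4, -2.3, 8.7]
opening: 0.0198
grip_force: 60.0
```

Request:
arm_command(xyz=[[0,0,-1],[0,0,0],[0,0,0],[0,0,0]], spin=[0,0,0,0])

```text
time: 17.9
tool_pos: [0.4965, -0.018, 0.2227]
tool_rot: [3.141, -0.001, 0.127]
contact_force: [-7.6, -2.5, 18.9]
opening: 0.0195
grip_force: 60.0
```

The tool has stopped at z = 0.2227, which puts the underside at 21.9 mm. It no longer moves while the push has risen to 19 N, so the cover is hard on the shoulder. The plate is level and gripped at 60 N, so I'm handing in.

```bash
python3 - <<'E'
from h import *
s=observe(); print({k:np.round(s[k],4).tolist() for k in('time','tool_pos','tool_rot','contact_force','qvel','grip_force')})
print(hand_in())
E
```

```text
{'time': 17.9, 'tool_pos': [0.4965, -0.018, 0.2227], 'tool_rot': [3.1409, -0.0007, 0.1267], 'contact_force': [-7.6285, -2.5157, 18.9385], 'qvel': [0.0016, -0.0003, 0.0005, 0.0003, -0.0003, -0.0011], 'grip_force': 60.0063}
the job is handed in; nothing more can be done
None
```

I set the blank in the nest, dropped the cover onto the pin and handed the job in at 17.9 s, still holding the cover pressed home with about 19 N; no verdict came back, and at the end the arm blocked the cameras, so the final seating rests on tool height and force readings.

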